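# Change the rotary-table fixture over from stub shafts to the flanged hub

## Robot

A 6-joint arm with a two-finger parallel gripper is mounted at the origin on the work surface. World frame = base frame: x ahead of the robot, y to its left, z up, the work surface at z = 0. Lengths are in m, angles in degrees, forces in N, time in s.
With the tool pointing down it reaches from about 0.325 to 0.85 m from the base axis. Payload 15.5 kg.
Tool frame: the origin (TCP) lies at the very end of the fingers, on their centre line; the grasp point (between the pads) lies arm.grip_depth behind it (arm.grip_depth is the distance from the TCP to the grasp point, in m); z points along the fingers, y is the line along which they close (so a half turn about z gives the same grasp; the last joint's range is limited). The gripper opens to 91 mm and grips with 3 to 60 N. Pads are 32 mm wide; open, the fingers measure 118 mm over their backs; the gripper's body (76 mm by 178 mm) begins 60 mm behind the grasp point.
Start: joints at [70.789, 28.281, 77.091, -0, 74.628, -5.472], TCP at [0.148, 0.607, 0.214] pointing down, gripper open.
Joint ranges: [-166.48, 166.48], [-47.26, 123.95], [12.59, 153.08], [-70.14, 250.14], [6.76, 159.57], [-176.63, 176.63]. Speed limits (degrees/s): [108.29, 108.29, 147.25, 172.46, 172.46, 172.46].

## Interface

Orientations are given as a 3x3 rotation matrix whose columns are the frame's x, y, z axes.
In Python, from rig import arm gives the robot as it stands. Calls block until the motion is done:
- arm.move_to(position, orientation): joint-space move of the TCP to a pose.
- arm.move_l(position, orientation=None, feed=0.15): straight line of the TCP; orientation=None keeps the orientation; feed is the mean speed in m/s.
- arm.move_joints(angles): joint-space move.
- arm.grip(opening): finger opening in m; the grip force is fixed at half the most; returns when the fingers have stopped.
- arm.sleep(seconds).
- arm.solve_ik(position, orientation): joint angles nearest the present ones, or None.
- arm.snapshot(name): name is "scene" or "top"; returns the picture (384x512x3 uint8, red, green, blue); there is no depth.
- arm.get_calibration(name): a dict with "intrinsics" (3x3 intrinsics, pixels), "cam_to_world" (4x4, takes a point from camera to world coordinates). Camera axes: x right, y down, z forward; pixel columns grow to the right and rows downward; lengths in m; the calibration is good to about 2 mm. A picture is of the moment at which its call begins. get_calibration takes no time and is no camera call.
A pose or a line that the arm cannot do raises arm.Unreachable and nothing moves.
- arm.sign_off(): hands the job in; it is judged then, once.
Readings, each from a call of its own:
- arm.current_t(): time.
- arm.current_joint_positions(): joint angles.
- arm.current_dq(): joint speeds.
- arm.current_tau(): joint torques, N m.
- arm.current_ee_pos(): TCP position.
- arm.current_tool_rot(): TCP orientation.
- arm.current_force(): force on the tool from outside, world axes, zero at the start.
- arm.current_torque(): the same for the moment, N m.
- arm.current_width(): finger opening in m.
- arm.current_grasp_force(): force on a finger pad.
Only numpy, scipy, OpenCV 4.12 (cv2) and the standard library are available. Lean on these libraries where they do the work, as an engineer would, in place of code of your own. Each camera call takes 0.05 s, during which the arm holds its last target. There are 200 camera calls.

## Task

Change the rotary table over to the next part. First clear the finished stub shafts off its round fixture plate, setting each one down (not dropping it) upright, shank up, in a cell of its own in the divided wooden crate; then take the locating pin from its wooden block, tapered end down, and feel for the plate's unmarked dowel hole by sliding the tip round its circle until it drops in, leaving the pin fully home. Last, load the flanged hub over the centre spigot, boss up and flat on the plate, with its notch round the pin; leave the other things on the bench alone.

Things in the scene. Friction and masses are not known exactly. Their poses are not given: they have to be found in the camera images.
- rotary: a 200 mm rotary table, clamped flat on the bench and locked (nothing on it turns), with a worm housing and small handwheel on its +y side (out to 215 mm, under 80 mm high). Origin: on its axis at bench level; z up. Bolted on top is a round steel fixture plate, 210 mm in diameter, flat upper face 105 mm above the bench. Three flush dark screw heads near the plate's rim are not holes
- plate_top (a point): centre of the fixture plate's upper face, axes as the rotary table's. The plate has one unmarked blind dowel hole: upright, 17.5 mm in diameter, 24 mm deep, its centre on a circle of 46 mm radius round this point, somewhere within 75 degrees either side of the -x direction (the robot's side)
- spigot (a point): centre of the top of the plate's steel spigot, on the rotary table's axis: 27 mm in diameter, 35 mm high above the plate, its top 10 mm tapering to 16 mm
- shaft1: one of three to five identical steel stub shafts (absent ones read None): a cylinder 40 mm in diameter, 50 mm high, with a shank 24 mm in diameter and 40 mm long rising from its top; 90 mm in all, about 0.6 kg. Starts standing thick end down on the fixture plate, 60 to 80 mm from its centre. Origin: centre of the thick end's face; z along the axis towards the shank
- shaft2: as shaft1 (a stub shaft of the same size; None if absent).
- shaft3: as shaft1 (a stub shaft of the same size; None if absent).
- shaft4: as shaft1 (a stub shaft of the same size; None if absent).
- shaft5: as shaft1 (a stub shaft of the same size; None if absent).
- crate: a loose open wooden crate, 2.2 kg, 156 mm (its x) by 230 mm (its y) outside, 60 mm high, divided into 2 by 3 cells. Origin: centre of its underside; z up. Walls, dividers and floor 8 mm thick; floor top at z = 0.008, dividers up to z = 0.052. Cells 66 by 66 mm, centred at x = -0.037 and 0.037, y = -0.074, 0 and 0.074 in its frame
- pinblock: a wooden block fixed to the bench, 60 by 60 by 50 mm high, with one upright hole 19 mm in diameter and 42 mm deep in its middle, in which the locating pin stands. Origin: centre of its underside.
- pin: the locating pin: a plain dark steel dowel 16 mm in diameter and 90 mm long, its lower 9 mm tapering to 8 mm at the tip, 0.13 kg. Starts upright in the wooden block, tapered end down, 48 mm of it showing. Origin: centre of the tip; z along the pin towards its plain end. Home in the plate it stands 66 mm above the face
- hub: a flanged aluminium hub, 0.46 kg: round flange 120 mm in diameter, 12 mm thick; on it a round boss 48 mm in diameter, top 52 mm above the flange's underside; bored right through, 29 mm in diameter. A notch 24 mm wide runs in from the rim to 33 mm from the axis, along its +x. Origin: centre of the underside; z up through the boss. Starts flat on the bench, boss up, notch roughly towards the robot
- spanner: a steel spanner 200 mm long lying on the bench; a bystander. Origin: its middle.
- brush: a chip brush 160 mm long lying on the bench; a bystander. Origin: its middle.
- oilbottle: a grey bottle, 60 mm in diameter, 170 mm high; a bystander. Origin: centre of its foot
- flask: an amber drinking bottle, 68 mm in diameter, 200 mm high; a bystander. Origin: centre of its foot.
- greasetin: a tin, 76 mm in diameter, 80 mm high; a bystander. Origin: centre of its foot.

How it is judged (in metres and radians):
On the way, in this order (a step that is already met when the one before it is completed fails the run):
1. every stub shaft stands upright, shank up, on the floor of a crate cell (x of shaft1 in the frame of crate between -0.072 and 0.072 m and y of shaft1 in the frame of crate between -0.11 and 0.11 m and z of each of shaft1, shaft2, shaft3, shaft4, shaft5 in the frame of crate below 0.013 m and angle between each of shaft1, shaft2, shaft3, shaft4, shaft5's own z axis and vertical below 0.12 rad and x of shaft2 in the frame of crate between -0.072 and 0.072 m and y of shaft2 in the frame of crate between -0.11 and 0.11 m and x of shaft3 in the frame of crate between -0.072 and 0.072 m and y of shaft3 in the frame of crate between -0.11 and 0.11 m and x of shaft4 in the frame of crate between -0.072 and 0.072 m and y of shaft4 in the frame of crate between -0.11 and 0.11 m and x of shaft5 in the frame of crate between -0.072 and 0.072 m and y of shaft5 in the frame of crate between -0.11 and 0.11 m), for 0.2 s.
2. the locating pin stands fully home in the plate's dowel hole (z of pin in the frame of rotary between 0.078 and 0.085 m and angle between pin's own z axis and vertical below 0.12 rad and horizontal distance between pin and plate_top between 0.04 and 0.052 m), for 0.2 s.
3. the hub sits flat on the plate over the spigot, its notch round the pin (z of hub in the frame of rotary below 0.108 m and horizontal distance between hub and plate_top below 0.004 m and angle between hub's own z axis and vertical below 0.05 rad and x of pin in the frame of hub above 0.038 m and y of pin in the frame of hub between -0.007 and 0.007 m), for 0.2 s.
At the end, for the whole second after the job is handed in: every stub shaft present stands upright (within 7 degrees), shank up, on a crate cell floor (5 mm); the pin is in the dowel hole within 4 mm of full depth; the hub lies on the plate (within 3 mm), centred on the spigot within 4 mm, boss up, the pin in its notch; all at rest (all of step 1 and all of step 2 and all of step 3 and linear speed of each of shaft1, shaft2, shaft3, shaft4, shaft5, pin, hub, crate below 0.02 m/s); the robot touches nothing.
It fails at once if a bystander is moved more than 50 mm (distance of any of spanner, brush, oilbottle, flask, greasetin from where it was at the start of the episode above 0.05 m).
It fails at once if a stub shaft is dropped (falls faster than 0.8 m/s into the crate or to the bench) ((z of shaft1 in the frame of crate below 0.05 m and linear speed of shaft1 above 0.8 m/s) or (z of shaft2 in the frame of crate below 0.05 m and linear speed of shaft2 above 0.8 m/s) or (z of shaft3 in the frame of crate below 0.05 m and linear speed of shaft3 above 0.8 m/s) or (z of shaft4 in the frame of crate below 0.05 m and linear speed of shaft4 above 0.8 m/s) or (z of shaft5 in the frame of crate below 0.05 m and linear speed of shaft5 above 0.8 m/s)).
Of shaft1, shaft2, shaft3, shaft4, shaft5 only 3 to 5 are there at a start; the rules pass over those that are not, and their reading is None.
At some moment in a run one of hub, crate may be knocked a few centimetres aside while the robot is not near it.
It also fails if it takes over 210 s, if anything falls off the work surface, if the arm or the gripper's body presses on something with over 40 N, if the wrist force passes 120 N, or if a joint passes its speed limit or range.

## Working session

There is one attempt and no reset: what is moved stays moved. The work goes in short steps, each a Python script; the robot and the scene stay as the last script left them, time stands still between calls to the robot, and variables do not carry over. Pictures are saved under pics/ and viewed, at most 14 in all, crops included, and the job is handed in when it is done.

```bash
ls; mkdir -p pics
python3 - <<'E'
from rig import arm
import cv2,numpy as np
for n in("scene","top"):
    im=arm.snapshot(n); cv2.imwrite(f"pics/{n}0.png",cv2.resize(im[:,:,::-1],(800,600),interpolation=cv2.INTER_CUBIC)); np.save(f"{n}0.npy",im)
    c=arm.get_calibration(n); print(np.round(c["intrinsics"],1),np.round(c["cam_to_world"],3))
print(arm.grip_depth,arm.current_t(),np.round(arm.current_tool_rot(),3),arm.current_force())
E
```

```text
pics
[[485.9   0.  249. ]
 [  0.  485.9 183.5]
 [  0.    0.    1. ]] [[ 0.671  0.498 -0.549  1.153]
 [ 0.741 -0.458  0.49  -0.497]
 [-0.008 -0.736 -0.677  0.855]
 [ 0.     0.     0.     1.   ]]
[[391.6   0.  261.3]
 [  0.  391.6 194.9]
 [  0.    0.    1. ]] [[ 0.03  -0.995  0.094  0.467]
 [-1.    -0.03  -0.005  0.026]
 [ 0.008 -0.094 -0.996  0.998]
 [ 0.     0.     0.     1.   ]]
0.0188 0.1 [[-0.971  0.238 -0.   ]
 [ 0.238  0.971 -0.001]
 [ 0.    -0.001 -1.   ]] [-0.23160475  0.05404314 -0.01632054]
```

View pics/scene0.png

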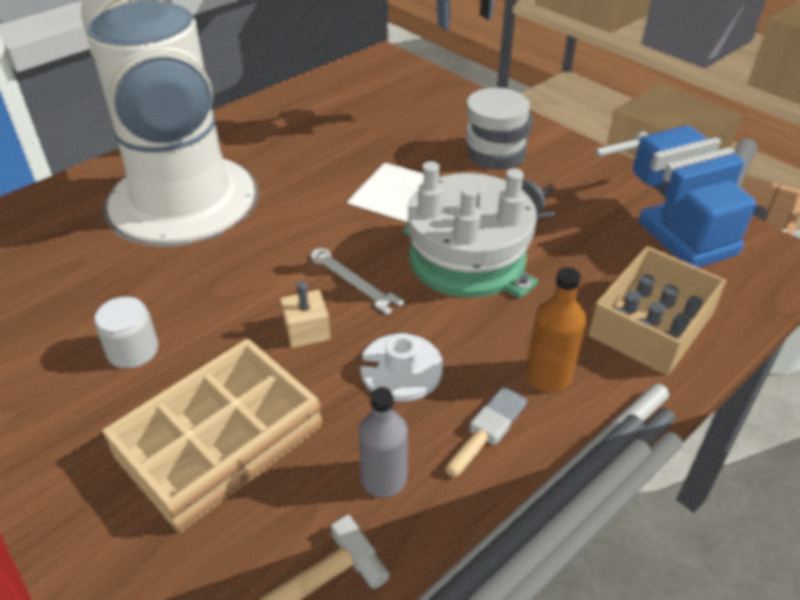

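View pics/top0.png

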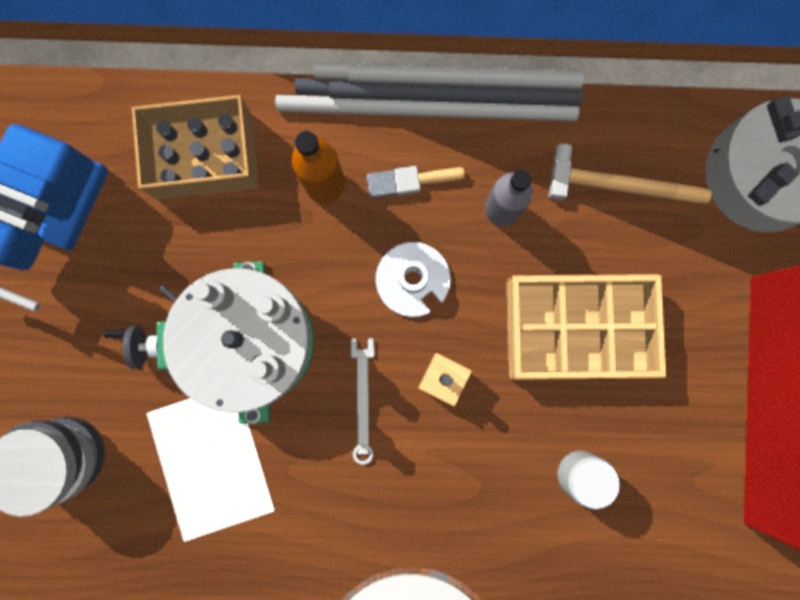

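The scene shows three shafts on the plate. In the top view (800x600) their shank tops are at about (212,290), (271,303) and (264,368). The spigot is at (232,340), the hub at (413,278) with its notch towards (432,302), the pin at (446,380), and the crate corners span (510,277) to (664,378). Next I'll zoom in for precise pixels.

```bash
cat > h.py <<'E'
from rig import arm
import cv2,numpy as np
C={n:arm.get_calibration(n) for n in("scene","top")}
def ray(n,u,v,z):
    K,T=C[n]["intrinsics"],C[n]["cam_to_world"]
    d=T[:3,:3]@np.linalg.solve(K,[u,v,1]); o=T[:3,3]; return (o+d*(z-o[2])/d[2])
def proj(n,p):
    K,T=C[n]["intrinsics"],C[n]["cam_to_world"]
    q=K@(T[:3,:3].T@(np.asarray(p,float)-T[:3,3])); return q[:2]/q[2]
def crop(im,x,y,w,h,s,name):
    c=cv2.resize(im[y:y+h,x:x+w,::-1],None,fx=s,fy=s,interpolation=cv2.INTER_CUBIC)
    for i in range(0,w,10): cv2.putText(c,str(x+i),(i*s,8),0,.3,(0,0,255),1); cv2.line(c,(i*s,10),(i*s,14),(0,0,255),1)
    for j in range(10,h,10): cv2.putText(c,str(y+j),(0,j*s+4),0,.3,(0,0,255),1)
    cv2.imwrite(f"pics/{name}.png",c)
E
python3 - <<'E'
from h import *
im=np.load("top0.npy")
crop(im,98,165,108,100,6,"c1")
crop(im,230,145,204,110,3,"c2")
crop(np.load("scene0.npy"),170,90,180,180,3,"c3")
E
```

```text
(no output)
```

View pics/c1.png

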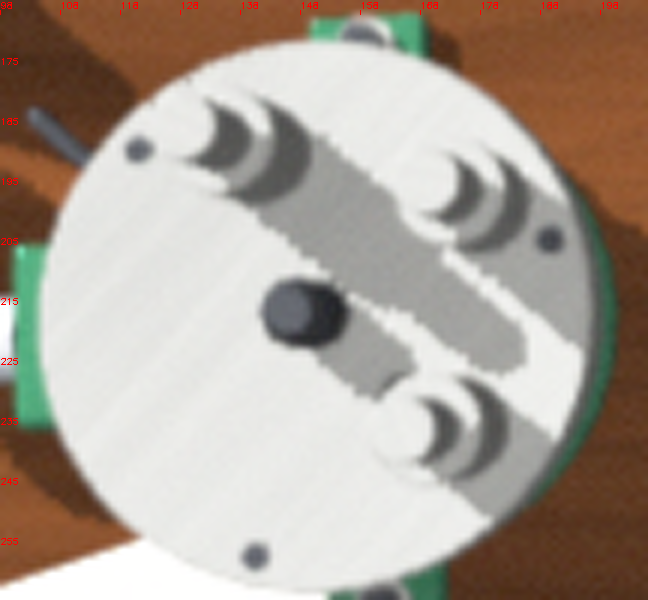

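View pics/c2.png

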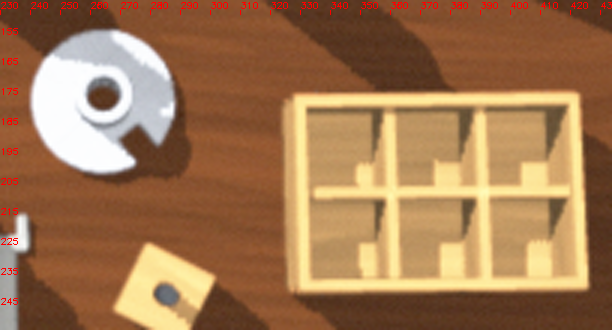

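Top-crop readings:
- **Plate:** the shank tops are at raw (129.2,186.5), (170,195.5) and (165.3,236.8). The spigot top is at (146.7,216.3) and the plate centre at (150.5,217.7).
- **Bench:** the hub flange is centred at (264.3,179) with its notch towards lower right. The pin top is at (285.3,243), and the crate rim corners are readable.

Run:
```python
from h import *
r=lambda u,v,z:np.round(ray("top",u,v,z),4)[:2]
P={}
for k,u,v,z in[("A",129.2,186.5,.195),("B",170,195.5,.195),("C",165.3,236.8,.195),("Cbody",173.3,236.5,.155),("spig",146.7,216.3,.14),("plate",150.5,217.7,.105),
 ("hubfl",264.3,179,.012),("hubboss",264.3,176.7,.052),("notch",275.5,189,.012),("pin",285.3,243,.098)]: print(k,r(u,v,z))
cr=[r(230+a/3,145+b/3,.06) for a,b in[(295,95),(578,94),(587,288),(297,291)]]
print(cr,np.mean(cr,0),[np.linalg.norm(cr[i]-cr[i-1]) for i in range(4)])
im=np.load("top0.npy")
hsv=cv2.cvtColor(im,cv2.COLOR_RGB2HSV)
m=((hsv[...,1]<60)&(hsv[...,2]>120)).astype(np.uint8)
for x,y,w,h,z,n in[(98,165,108,100,.105,"plate"),(235,150,60,60,.012,"hub")]:
    mm=np.zeros_like(m);mm[y:y+h,x:x+w]=m[y:y+h,x:x+w]
    c=max(cv2.findContours(mm,0,1)[0],key=cv2.contourArea); e=cv2.fitEllipse(cv2.convexHull(c)); print(n,e,r(*e[0],z))
w=[("sA",129.2,186.5,.195)]
# scene-cam predicted pixels (c3 = (u-170)*3,(v-90)*3)
for p in[(*r(129.2,186.5,.195),.195),(*r(170,195.5,.195),.195),(*r(165.3,236.8,.195),.195),(*r(285.3,243,.098),.098),(*r(264.3,176.7,.052),.052)]:
    print((proj("scene",p)-[170,90])*3)
```

```text
A [0.5523 0.2937]
B [0.5362 0.2089]
C [0.4516 0.2141]
Cbody [0.4519 0.2064]
spig [0.4938 0.2699]
plate [0.492  0.2711]
hubfl [0.6012 0.0139]
hubboss [0.6014 0.0145]
notch [ 0.5766 -0.0152]
pin [ 0.4437 -0.0373]
[array([ 0.6052, -0.1403]), array([ 0.6131, -0.3694]), array([ 0.4573, -0.3751]), array([ 0.4481, -0.1441])] [ 0.530925 -0.257225] [np.float64(0.15714595126823977), np.float64(0.22923616643104117), np.float64(0.15590423342552312), np.float64(0.2311831308724752)]
plate ((144.81654357910156, 225.591064453125), (91.35284423828125, 119.99993133544922), 32.79996109008789) [0.4737 0.2829]
hub ((263.85498046875, 178.30587768554688), (47.797386169433594, 48.20769119262695), 36.85552215576172) [0.603  0.0151]
[472.25070154  60.83012779]
[384.13605045  94.20007853]
[312.69534071  46.9822483 ]
[ 69.33417893 272.15678146]
[256.80540462 389.7271722 ]
```

View pics/c3.png

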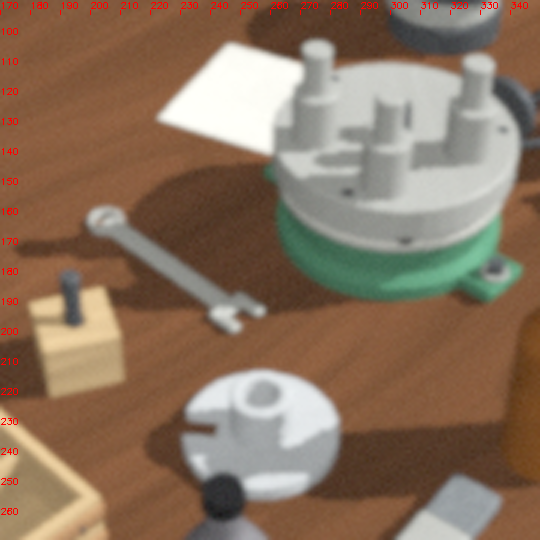

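Both views agree to about 4 mm: shank tops in c3 at (479,63), (391,100), (318,47), pin top (70,274), boss (262,392). I'll average the two views and start with the first shaft.

```bash
cat >> h.py <<'E'
def R(deg):
    a=np.deg2rad(deg); y=np.array([np.cos(a),np.sin(a),0]); z=np.array([0,0,-1.]); return np.column_stack([np.cross(y,z),y,z])
def best(p,deg):
    s=[(abs(q[5]),R(d)) for d in(deg,deg+180) for q in[arm.solve_ik(p,R(d))] if q is not None]
    return min(s,key=lambda t:t[0])[1]
def avg(t,s,z):  # top raw pixel, c3 crop pixel
    a=ray("top",*t,z)[:2]; b=ray("scene",170+s[0]/3,90+s[1]/3,z)[:2]; print(np.round(a-b,4)); return (a+b)/2
def down(z0,lim=6,step=.001,depth=.006):
    """lower in small steps till contact"""
    p=np.array(arm.current_ee_pos()); f0=arm.current_force()[2]
    z=p[2]
    while z>z0-depth:
        z-=step; arm.move_l([p[0],p[1],z],feed=.03)
        f=arm.current_force()[2]-f0
        if abs(f)>lim: return z,f
    return z,f
def pick(xy,deg,z,op=.05,grip=.01,up=.31):
    r=best([*xy,z],deg); arm.grip(op)
    arm.move_to([*xy,up],r); arm.move_l([*xy,z],feed=.2); arm.grip(grip)
    print("grip",arm.current_width(),arm.current_grasp_force()); arm.move_l([*xy,up],feed=.2); print("held",arm.current_width(),np.round(arm.current_force(),2))
CR=np.array([.531,-.257]); CY=np.deg2rad(2.1)
def cell(x,y,c=CR,a=CY): return c+np.array([x*np.cos(a)-y*np.sin(a),x*np.sin(a)+y*np.cos(a)])
def place(xy,deg,up=.31):
    r=best([*xy,.07],deg)
    arm.move_to([*xy,up],r); arm.move_l([*xy,.09],feed=.2); arm.move_l([*xy,.071],feed=.06)
    print("down",down(.071,depth=.009)); arm.grip(.06); arm.move_l([*xy,up],feed=.25); print("t",arm.current_t())
E
python3 - <<'E'
from h import *
S={"A":avg((129.2,186.5),(479,63),.195),"B":avg((170,195.5),(391,100),.195),"C":avg((165.3,236.8),(318,47),.195)}
pin=avg((285.3,243),(70,274),.098); hub=avg((264.3,176.7),(262,392),.052)
print(S,pin,hub)
np.save("S.npy",np.array([S["A"],S["B"],S["C"],pin,hub]))
pick(S["A"],90,.163); place(cell(-.037,-.074),90)
E
```

```text
[-0.0057 -0.0017]
[-0.0089  0.0017]
[-0.0029 -0.0031]
[-0.002   0.0009]
[-0.0043 -0.0013]
{'A': array([0.55511577, 0.29449307]), 'B': array([0.54066853, 0.20805055]), 'C': array([0.45306155, 0.21566009])} [ 0.44472397 -0.03776184] [0.60359944 0.01515993]
grip 0.02345152473774754 29.937397241592407
held 0.02312976750151611 [-0.71  0.48 -6.08]
down (np.float64(0.06561266052395164), np.float64(11.028458011859538))
t 12.1167
```

```bash
cat >> h.py <<'E'
def crate_rect(im):
    hsv=cv2.cvtColor(im,cv2.COLOR_RGB2HSV)
    m=((hsv[...,0]>14)&(hsv[...,0]<32)&(hsv[...,1]>70)&(hsv[...,2]>150)).astype(np.uint8)
    m[:, :308]=0; m[:140]=0; m[280:]=0; m[:,470:]=0
    c=max(cv2.findContours(cv2.morphologyEx(m,3,np.ones((3,3))),0,1)[0],key=cv2.contourArea); return cv2.minAreaRect(c)
def hub_ell(im):
    hsv=cv2.cvtColor(im,cv2.COLOR_RGB2HSV); m=((hsv[...,1]<70)&(hsv[...,2]>110)).astype(np.uint8)
    mm=np.zeros_like(m);mm[140:215,230:310]=m[140:215,230:310]
    c=max(cv2.findContours(mm,0,1)[0],key=cv2.contourArea); return cv2.fitEllipse(cv2.convexHull(c))
E
python3 - <<'E'
from h import *
S=np.load("S.npy"); a=np.load("top0.npy"); print(crate_rect(a),hub_ell(a))
pick(S[1],90,.163); im=arm.snapshot("top"); c=crate_rect(im); print(c,hub_ell(im))
d=np.array(c[0])-crate_rect(a)[0]
if np.abs(d).max()<2: place(cell(-.037,0),90)
E
```

```text
((374.5, 209.0), (66.0, 101.0), 90.0) ((263.7897644042969, 178.3360137939453), (48.19990921020508, 48.346858978271484), 59.02183151245117)
grip 0.023489905967252377 29.97851550579071
held 0.023477536040818595 [ 0.09  1.   -6.29]
((374.5, 208.5), (65.0, 101.0), 90.0) ((263.78302001953125, 178.38153076171875), (47.599979400634766, 48.33448028564453), 63.71738052368164)
down (np.float64(0.06563761445941166), np.float64(12.093616564167213))
t 23.6667
```

Run:
```python
from h import *
S=np.load("S.npy"); a=np.load("top0.npy")
pick(S[2],90,.163); im=arm.snapshot("top"); c=crate_rect(im); print(c)
d=np.array(c[0])-crate_rect(a)[0]
if np.abs(d).max()<2: place(cell(-.037,.074),90)
else: raise SystemExit
pick(S[3],90,.055,op=.05,up=.25)
for n in("scene","top"): np.save(n+"1.npy",arm.snapshot(n))
t=np.load("top1.npy"); s=np.load("scene1.npy")
crop(t,98,165,108,100,6,"d1"); crop(s,240,90,130,100,6,"d2"); crop(t,230,145,204,110,3,"d3")
print(arm.current_t())
```

```text
grip 0.023611627689246732 29.998551607131958
held 0.02376609704021654 [ 0.02 -0.36 -6.47]
((374.5334167480469, 208.5709991455078), (66.13727569580078, 100.5499496459961), 89.25594329833984)
down (np.float64(0.06566050279956248), np.float64(12.541768638694169))
t 35.3
grip 0.015219044623905673 29.99648197204806
held 0.015096699692055071 [-0.02  0.07 -0.92]
39.3583
```

View pics/d1.png

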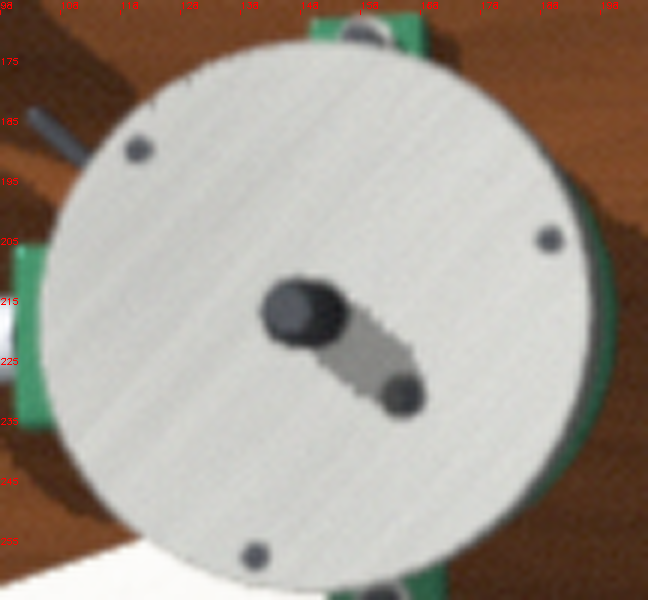

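View pics/d2.png

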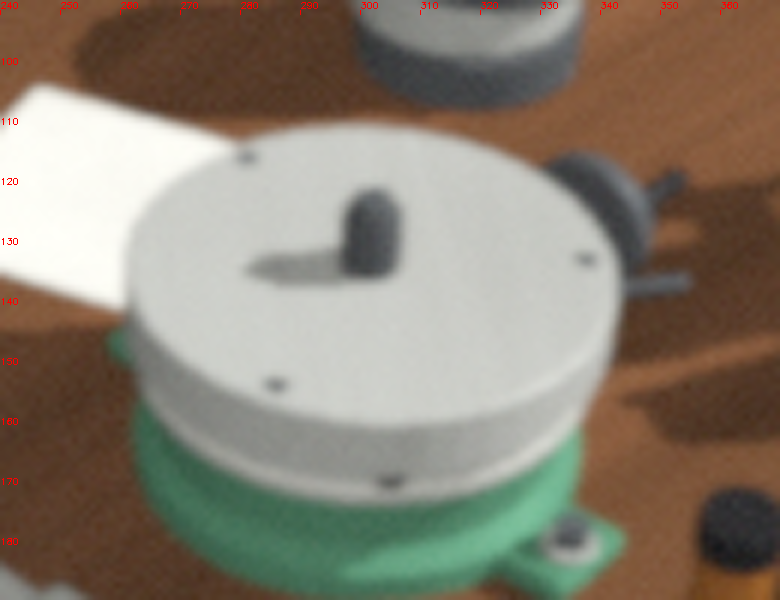

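View pics/d3.png

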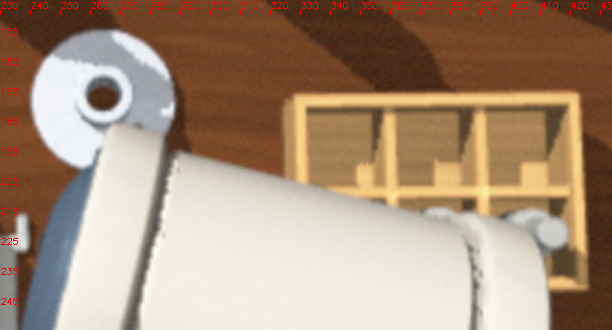

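The table is clear and a dark round spot of about 17 mm shows at d1 (402,395), 45 mm from the centre, at the end of the spigot's shadow. In d3 the crate and hub look unmoved. I'll check the geometry in both views before probing.

Run:
```python
from h import *
t=lambda u,v,z:ray("top",98+u/6,165+v/6,z)[:2]
s=lambda u,v,z:ray("scene",240+u/6,90+v/6,z)[:2]
scr=[((138,150),(586,259)),((550,240),(275,384)),((256,557),(246,157))]
T=np.array([t(*a,.105) for a,_ in scr]); Q=np.array([s(*b,.105) for _,b in scr]); print(T-Q)
def cc(P):
    A=np.c_[2*P,np.ones(3)]; x=np.linalg.solve(A,(P**2).sum(1)); return x[:2],np.sqrt(x[2]+x[:2]@x[:2])
print(cc(T),cc(Q)); c=(cc(T)[0]+cc(Q)[0])/2
h=t(402,395,.105); print("hole top",h,h-cc(T)[0],np.linalg.norm(h-cc(T)[0]), np.degrees(np.arctan2(*(h-cc(T)[0])[::-1])))
hp=h-cc(T)[0]+cc(Q)[0]; print("d2 px",(proj("scene",[*hp,.105])-[240,90])*6)
print("spigtip",t(292,308,.14),s(374,195,.14), "plate ext",t(315,316,.105),"c",c)
```

```text
[[-0.00362421 -0.00016366]
 [-0.00267748 -0.00066592]
 [-0.00322988 -0.00101412]]
(array([0.4926255 , 0.27126434]), np.float64(0.09302319883244238)) (array([0.4957205, 0.2719913]), np.float64(0.09294290652593773))
hole top [0.46322896 0.23660049] [-0.02939654 -0.03466385] 0.045450404510181966 -130.29947910730797
d2 px [262.66199047 265.51249644]
spigtip [0.49372075 0.26995855] [0.49536989 0.27217361] plate ext [0.49202815 0.27106128] c [0.494173   0.27162782]
```

```bash
cat > pin.py <<'E'
from h import *
c=np.array([.4942,.2716]); P=lambda a:c+.046*np.array([np.cos(np.deg2rad(a)),np.sin(np.deg2rad(a))])
r=best([*P(-130),.16],140); xy=P(-150)
arm.move_to([*xy,.25],r); arm.move_l([*xy,.158],feed=.2); f0=arm.current_force()
z,f=down(.158,lim=2,step=.0005,depth=.012); print("touch",z,f)
F=lambda:np.array(arm.current_force())-f0
found=False
for a in np.arange(-150,-104,1.5):
    xy=P(a); arm.move_l([*xy,z],feed=.04); f=F()
    for _ in range(4):
        if f[2]>8: z+=.0003
        elif f[2]<2: z-=.0004
        else: break
        arm.move_l([*xy,z],feed=.04); f=F()
    print(round(a,1),round(z,4),np.round(f,1))
    if f[2]<2: found=True; break
print(found,arm.current_t())
E
python3 pin.py
```

```text
touch 0.1516994979556938 7.309369631457648
-150.0 0.1517 [ 0.5 -3.3  6.2]
-148.5 0.1517 [-2.8  1.9  7.2]
-147.0 0.1517 [-3.1  3.4  6.7]
-145.5 0.1517 [-4.2  3.6  6.4]
-144.0 0.1517 [-3.4  3.9  6.4]
-142.5 0.1517 [-1.8  3.8  5.4]
-141.0 0.1517 [-1.4  2.5  4.2]
-139.5 0.1505 [ 1.8 -0.8  2.9]
-138.0 0.1489 [ 0.9 -0.1  0.8]
True 48.575
```

It is dropping in at about -138°. Next I'll insert compliantly, shifting sideways with the side force.

```bash
cat > ins.py <<'E'
from h import *
p=np.array(arm.current_ee_pos()); f0=np.array([0,0,-.95])
c=np.array([.4942,.2716]); home=.105-.024+.047
tgt=c+.046*np.array([np.cos(np.deg2rad(-134)),np.sin(np.deg2rad(-134))])
for i in range(90):
    f=np.array(arm.current_force())-f0
    if i%4==0 or f[2]>12: print(np.round(p,4),np.round(f,1))
    if p[2]<home-.001 : break
    p[:2]+=np.clip(f[:2]*.00012,-.001,.001)
    if f[2]<8: p[2]-=.001 if p[2]>home+.002 else .0005
    elif f[2]>15: p[2]+=.0005
    if p[2]<home+.003 and f[2]>8: break
    arm.move_l(p,feed=.04)
print(np.round(p,4),np.round(np.array(arm.current_force())-f0,1),arm.current_width(),np.array(arm.current_ee_pos()),arm.current_t())
E
python3 ins.py
```

```text
[0.4601 0.2408 0.1489] [1.4 0.2 1.2]
[0.4613 0.2405 0.1449] [ 4.9 -1.1  3.3]
[0.4635 0.24   0.1409] [ 1.5  0.8 -0.9]
[0.4636 0.24   0.1369] [-0.6 -0.8 -0. ]
[0.4636 0.24   0.1329] [ 0.1  0.2 -0.5]
[0.4636 0.24   0.1294] [-0.2  0.3 -0.5]
[0.4635 0.24   0.1274] [-1.9 -0.8 12.6]
[0.4633 0.2399 0.1274] [-1.9 -0.8 12.6] 0.014805418417370028 [0.46380321 0.24008452 0.1279781 ] 54.575
```

The pin reached full depth (TCP z = 0.128, as expected). I'll release it and measure the hub.

Run:
```python
from h import *
arm.grip(.04); p=np.array(arm.current_ee_pos()); p[2]=.3; arm.move_l(p,feed=.2)
for n in("scene","top"): np.save(n+"2.npy",arm.snapshot(n))
t=np.load("top2.npy"); s=np.load("scene2.npy")
print(crate_rect(t),hub_ell(t),arm.current_t())
crop(t,232,145,70,70,8,"e1"); crop(s,220,205,80,60,9,"e2")
```

```text
((374.5340270996094, 208.58509826660156), (66.1258544921875, 100.54393005371094), 89.24615478515625) ((263.7669677734375, 178.333740234375), (47.736045837402344, 48.306556701660156), 63.64274597167969) 56.2583
```

View pics/e1.png

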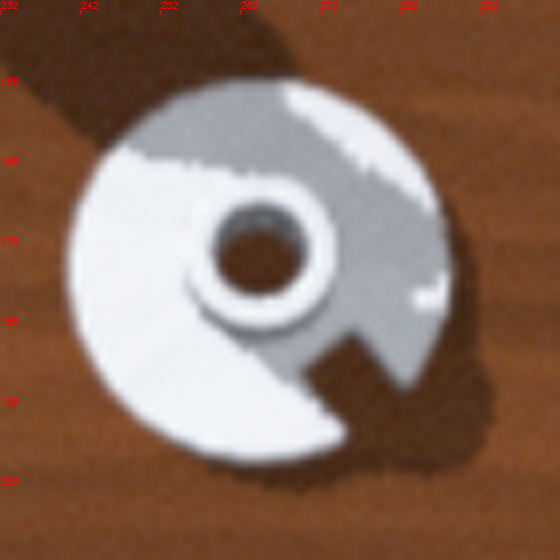

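View pics/e2.png

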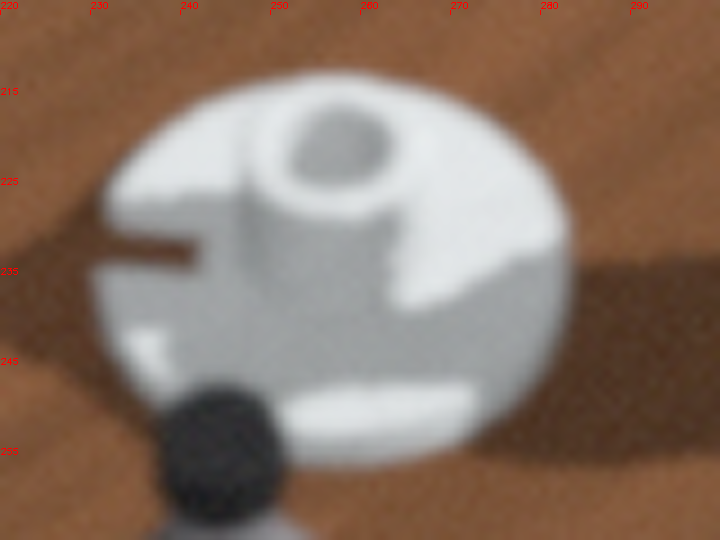

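e1 shows the boss top centred at (263,250), the flange centre at (260,271), and the notch running from inner mid (330,354) to outer mid (377,410). e2's boss centre of (334,150) agrees with the earlier estimate. Hub and crate haven't moved, so I'll pick up the hub.

```bash
cat > hub.py <<'E'
from h import *
t=lambda u,v,z:ray("top",232+u/8,145+v/8,z)[:2]
fc=t(260,271,.012); d=t(377.5,410,.012)-fc; d2=t(330.5,354,.012)-fc
ang=np.degrees(np.arctan2(d[1]+d2[1],d[0]+d2[0])); 
hub=np.array([(t(263,250,.052)+ray("scene",220+334/9,205+150/9,.052)[:2])/2])[0]
print(fc,hub,ang,np.degrees(np.arctan2(d[1],d[0])),np.degrees(np.arctan2(d2[1],d2[0])))
rot=((-134.1-ang)+180)%360-180; print("rot",rot)
c=np.array([.4950,.2724])
pick(hub,100,.020,op=.075,grip=.03,up=.30)
rp=np.array(arm.current_tool_rot()); a=np.deg2rad(rot); Z=np.array([[np.cos(a),-np.sin(a),0],[np.sin(a),np.cos(a),0],[0,0,1]])
arm.move_to([*c,.30],Z@rp); arm.move_l([*c,.205],feed=.15)
for n in("scene","top"): np.save(n+"3.npy",arm.snapshot(n))
crop(np.load("scene3.npy"),235,60,130,100,6,"f1")
print(np.round(arm.current_force(),2),arm.current_t())
E
python3 hub.py
```

```text
[0.60155377 0.01339421] [0.60513018 0.01324701] -138.26814154379994 -138.31907346964363 -138.1831483364501
rot 4.168141543799948
grip 0.04730714480578834 30.001072199083865
held 0.047301246616906704 [-0.49  0.16 -5.84]
[-1.05  0.16 -5.22] 63.6083
```

View pics/f1.png

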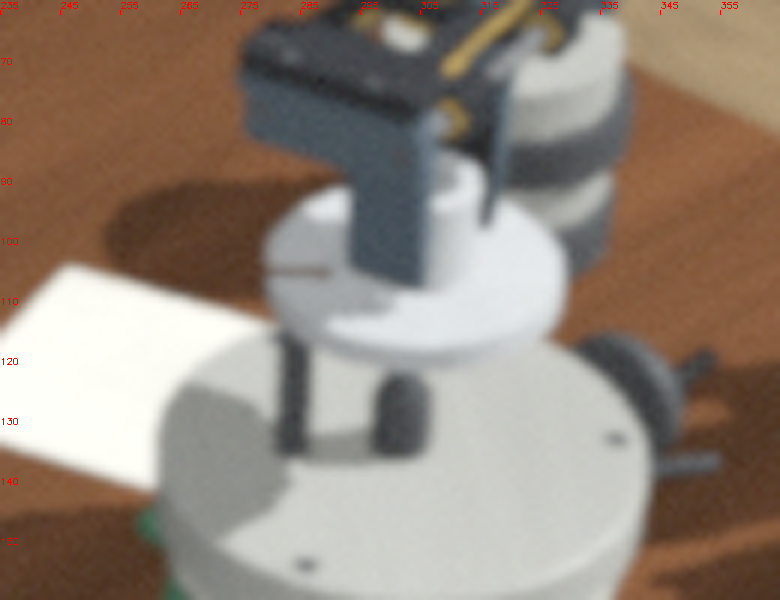

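The hub hangs level over the spigot, with its notch (270–330,270) lined up above the pin (293,395). I'll lower it compliantly.

```bash
cat > low.py <<'E'
from h import *
p=np.array(arm.current_ee_pos()); f0=np.array(arm.current_force())
for i in range(150):
    f=np.array(arm.current_force())-f0
    if i%8==0 or abs(f).max()>3: print(np.round(p,4),np.round(f,1))
    if p[2]<.1235 or (p[2]<.128 and f[2]>6): break
    if f[2]>25: print("stuck"); break
    p[:2]+=np.clip(f[:2]*.00012,-.001,.001)
    if f[2]<8: p[2]-=.0015 if p[2]>.129 else .0005
    arm.move_l(p,feed=.04)
print(np.round(p,4),np.round(np.array(arm.current_force())-f0,1),arm.current_ee_pos(),arm.current_t())
E
python3 low.py
```

```text
[0.4958 0.2725 0.2061] [0. 0. 0.]
[0.497  0.2722 0.1941] [ 1.5  0.2 -1.5]
[0.4979 0.2722 0.1821] [ 1.6  0.6 -0.3]
[0.4988 0.2721 0.1701] [ 0.8 -0.8 -0.1]
[0.4995 0.2718 0.1581] [ 0.4 -0.3 -0.7]
[0.4995 0.272  0.1536] [-4.6  2.2  5.9]
[0.4989 0.2722 0.1521] [-4.5  2.8  5.9]
[0.4984 0.2726 0.1506] [-5.4  2.3  7. ]
[0.4974 0.273  0.1476] [-3.5  2.6 -2.7]
[0.497  0.2734 0.1461] [-2.8  1.9 -2.1]
[0.4964 0.2734 0.1341] [ 0.2 -0.2 -0.9]
[0.4963 0.2735 0.1261] [ 0.2  0.4 -1.3]
[0.4963 0.2735 0.1256] [-3.2 -1.3  6.7]
[0.4963 0.2735 0.1256] [-3.2 -1.3  6.7] [0.49618809 0.27347064 0.12576848] 77.8583
```

Run:
```python
from h import *
arm.grip(.07); p=np.array(arm.current_ee_pos()); p[2]=.32; arm.move_l(p,feed=.15)
arm.move_joints([70.789,28.281,77.091,0,74.628,-5.472]); arm.sleep(.3)
s=arm.snapshot("scene"); t=arm.snapshot("top")
a=cv2.resize(s[70:190,235:365],(390,360)); b=cv2.resize(t[140:280,90:440],(780,312)); 
o=np.zeros((590,790,3),np.uint8); o[:270,:390]=cv2.resize(a,(390,270)); o[:270,395:785]=cv2.resize(t[155:265,90:210],(390,270)); o[275:587,:780]=b
cv2.imwrite("pics/g.png",o[:,:,::-1]); print(arm.current_t(),crate_rect(t),arm.current_force())
```

```text
82.0417 ((374.5, 209.0), (66.0, 101.0), 90.0) [ 0.46191929  0.35191616 -0.05758844]
```

View pics/g.png

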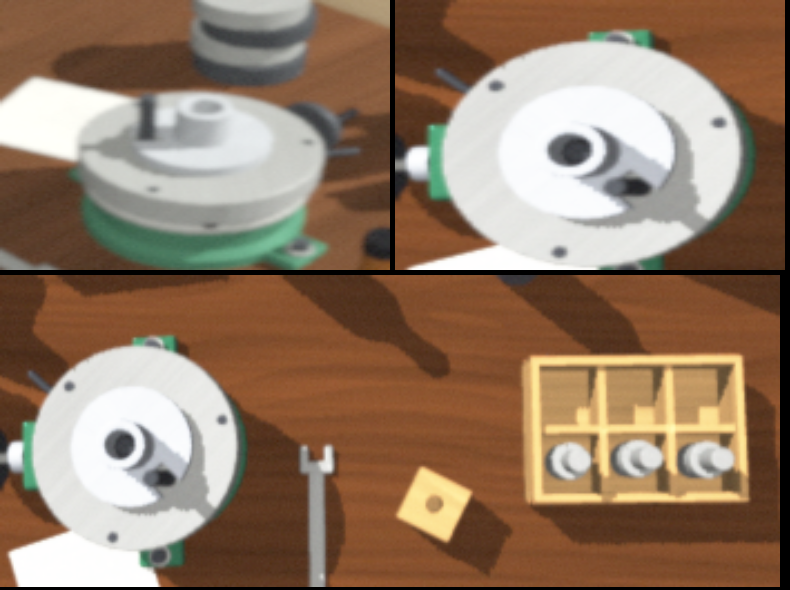

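The picture shows the hub flat on the plate over the spigot, with the pin in its notch (630,187). The three shafts stand upright in their own cells, so I'm handing in.

```bash
python3 -c "
from rig import arm
print(arm.sign_off(),arm.current_t())"
```

```text
the job is handed in; nothing more can be done
the job is handed in; nothing more can be done
```

The changeover is finished and handed in at about 82 s of the 210 s allowed: three shafts upright in separate crate cells, pin home in the dowel hole, hub flat over the spigot with its notch round the pin, by my own checks, as sign-off returned no verdict.

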